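Pull a failed relay and hold the controller's cover on its seal

ROBOT

A 7-joint arm with a two-finger parallel gripper is mounted at the origin on the work surface; the furniture and walls round the work are solid. World frame = base frame: x ahead of the robot, y to its left, z up, the work surface at z = 0. Lengths are in mm, angles in rad, forces in N, time in s.
With the tool pointing down it reaches from about 400 to 850 mm from the base axis. Payload 10.4 kg.
Tool frame: the origin (TCP) lies at the centre of the arm's flange, where the gripper is bolted on; the fingertips stand 182 mm ahead of it and the grasp point (between the pads) lies bot.pinch_z ahead of it (bot.pinch_z is the distance from the TCP to the grasp point, in mm); z points along the fingers, y is the line along which they close (so a half turn about z gives the same grasp; the last joint's range is limited). The gripper opens to 87 mm and grips with 3 to 60 N. Pads are 19 mm wide; open, the fingers measure 117 mm over their backs; the gripper's body (75 mm by 190 mm) begins 51 mm behind the grasp point.
Start: joints at [-1.358, 0.332, -0.065, 1.46, 0.022, 1.35, -0.088], TCP at [145.998, 607.715, 404.776] pointing down, gripper open.
Joint ranges: [-2.6, 2.6], [-0.5, 2.12], [-1.47, 1.34], [0.16, 2.42], [-1.27, 4.41], [0.06, 2.06], [-2.6, 2.6]. Speed limits (rad/s): [2.22, 2.22, 2.79, 2.79, 3.14, 3.14, 3.14].

INTERFACE

Orientations are given as a rotation vector (axis times angle).
In Python, from station import bot gives the robot as it stands.
- The arm moves only by the shell command python3 -m pendant 'ROWS' [FORCE]. ROWS is JSON, a list of rows, each a list of 7 numbers: the shift along the world's x, y, z in m, then the turn, a rotation vector about the world's x, y, z in degrees, then the finger opening in m, from 0 to 0.087. In form: [[dx, dy, dz, rx, ry, rz, jaw], ...]. A call has 1 to 20 rows; each row shifts and turns the commanded pose from where the row before left it; what a row does not reach is not made up. A row lasts 1/12 s, in which the tool goes at most 41.7 mm and 7.16 degrees, less where a joint would pass 70% of its speed; a pose out of reach is approached as far as the arm can. A call is refused whole if a number of a shift passes 0.0417 or a number of a turn 7.16, either way. A call with a gripper value outside its range is refused whole. The fingers move at their own pace and stop on an object; FORCE is the grip in N (left out, the last holds). Time passes only in rows, so rows that do not move let the fingers close. It gives the time, the measured TCP pose, the force, the opening and the grip force at its end, in the units of the state.
- bot.read_state(): the state, without advancing time (a new reading comes with each control period).
- bot.grab_frame(name): name is "side" or "top"; returns (picture, depth): 384x512x3 uint8, red, green, blue; 384x512 float32, mm along the optical axis (not along the pixel's ray), 0 where there is no reading.
- bot.camera_params(name): a dict with "fov_y" (degrees; the focal length in pixels is half the picture's height over the tangent of half this angle, whatever the lens; pixels are square), "cx", "cy" (the principal point, pixels), "dist_coeffs" ([k1, k2, p1, p2, k3] as OpenCV has them; the pictures are not rectified), "camera_from_world" (4x4, takes a point from world to camera coordinates). Camera axes: x right, y up, looking along -z (the intrinsics and any distortion apply to the point x, -y, -z); pixel columns grow to the right and rows downward; lengths in mm; the calibration is good to about 2 mm. A picture is of the moment at which its call begins. camera_params takes no time and is no camera call.
- bot.finish_job(): hands the job in; it is judged then, once.
The state is a dict: "t": time; "joints": joint angles; "dq": joint speeds; "joint_efforts": joint torques, N m; "eef_pos": TCP position; "ee_rot": TCP orientation; "force": force on the tool from outside, world axes, zero at the start; "torque": the same for the moment, N m; "gripper_width": opening from 0.0 (shut) to 1.0 (fully open); "grip_force": force on a finger pad.
Only numpy, scipy, OpenCV 4.12 (cv2) and the standard library are available. Lean on these libraries where they do the work, as an engineer would, in place of code of your own. Each camera call takes 0.05 s, during which the arm holds its last target. There are 200 camera calls.

TASK

The drill's control box is open with a failed relay in it: press the ejector slide fully down so that the relay comes up out of its socket, then lift the relay out and leave it in the scrap tray. Then swing the cover shut, turn its quarter-turn fastener until the cross-bar lines up with the slot in the box so that it can enter, and press the cover fully home against its seal. Finish while still holding the cover pressed fully home, with the fastener left in line with the slot and not locked (I will look along the seal before locking it), and do not disturb the pliers, the polish bar or the sanding drum.

Things in the scene. Friction and masses are not known exactly. Their poses are not given: they have to be found in the camera images.
- control_box: Grey sheet-metal speed-control box, fixed, 180 (x) x 160 (y) mm, open at the top, rim at z 74 mm. Origin: centre of its underside; x along the hinge (roughly to the robot's left), y from the hinge to the front face with the dial (roughly towards the robot), z up. The relay socket (34 x 60 mm, walls up to z 58 mm) is at x -30, y 0 mm, the ejector slide at x 48, y 0 mm.
- slot (a point): Centre of the slot, at the top of the steel bracket inside the box (box frame x 0, y 51, z 67.5 mm): 36 mm long, along the box's x, and 11 mm wide. The cross-bar enters it.
- ejector (a joint): Travel of the ejector slide, a grey ribbed push tab 15 x 21 mm: 0 at rest, 0.0135 m fully down. Pressing it straight down (about 12 N) raises the relay 15 mm through a rocker; the slide springs back, and the relay stays up, held by the socket's spring clips.
- ejector_top (a point): Centre of the top face of the ejector tab (70 mm above the bench at rest).
- relay: White plug-in relay with a black foot, 22 (x) x 44 (y) x 40 (z) mm, 70 g. Origin: centre of its underside. Seated, its top is level with the socket walls (58 mm above the bench) and cannot be gripped; ejected, it stands 15 mm above them. Grip it across its 22 mm; the clips let go with an upward pull of under 10 N.
- scrap_tray: White open tray with sheet offcuts, fixed, 85 (x) x 140 (y) mm outside, floor 2 mm thick, walls 23 mm high. Origin: centre of its underside, y along its long side.
- hinge (a point): Midpoint of the cover's hinge line, which runs along the box's x on its far side (box frame y -83, z 78 mm). The cover is a flat plate, 170 mm along the hinge, reaching 158 mm from the hinge line and 6 mm thick, with the hinge line in its mid plane.
- cover (a joint): Cover angle: 0 = fully home on the rim, 1.57 = upright, more = leaning away from the box. A stiff hinge keeps it where it is left. It stops at about 0.09 on the cross-bar if this lies across the slot, at about 0.03 on the springy seal if the bar is in the slot; pressing it home from there takes about 12 N at the fastener, and it springs back when let go.
- cover_edge (a point): Middle of the cover's free edge, 158 mm from the hinge line, in its mid plane.
- fastener (a joint): Turn of the quarter-turn fastener, which sits in the cover 133 mm from the hinge line, midway along it: 0 = wing and cross-bar in line with the slot (parallel to the hinge and to the two small index ribs on the cover), positive = counter-clockwise seen from outside. Range -0.3 to 1.6 rad, stiff enough to stay. The bar enters the slot within about 0.15 rad.
- wing_top (a point): Middle of the top of the fastener's black wing, 36 mm long, 9 mm thick, 21 mm high on a 3 mm washer (this point is 24 mm above the cover's outer face). Below the cover the fastener carries a steel cross-bar 32 mm long and 6 mm thick, parallel to the wing, its lower side 19 mm below the cover's inner face.
- flat_pliers: Bystander: blue-handled flat pliers, 44 x 133 x 11 mm, lying on the bench. Origin at the centre of the underside.
- rouge_bar: Bystander: bar of polish, 35 x 87 x 27 mm, lying on the bench. Origin at the centre of the underside.
- sanding_drum: Bystander: small grey sanding drum, 22 mm across, 27 mm high, standing on the bench. Origin at the centre of the underside.
Mind the look-alikes: they are no part of the job. Several things have the shape of the relay; the one meant has the colours described above.

How it is judged:
By the outcome, as a careful person would: the job done as asked, in the order asked, and still so for the second after the job is handed in, while the arm keeps its last pose, push and grip.
It also fails if it takes over 64 s, if anything falls off the work surface, if the arm or the gripper's body presses on something with over 40 N, if the wrist force passes 120 N, or if a joint passes its speed limit or range.

## Working session

There is one attempt and no reset: what is moved stays moved. The work goes in short steps, Python scripts to look and compute and a shell command to move; the robot and the scene stay as the last step left them, time stands still between calls to the robot, and variables do not carry over. Pictures are saved under pics/ and viewed, at most 10 in all, crops included, and the job is handed in when it is done.

```bash
mkdir -p pics; ls
cat > h.py <<'E'
import numpy as np, cv2
from station import bot
def cam(n):
    p=bot.camera_params(n); f=192/np.tan(np.radians(p["fov_y"]/2))
    K=np.array([[f,0,p["cx"]],[0,f,p["cy"]],[0,0,1.]])
    return K,np.array(p["dist_coeffs"],float),np.array(p["camera_from_world"],float)
def und(n,uv):
    K,d,T=cam(n); return cv2.undistortPoints(np.array(uv,float).reshape(-1,1,2),K,d).reshape(-1,2),T
def pts(n,uv,depth):  # pixels+depth -> world
    xy,T=und(n,uv); D=np.array(depth,float).reshape(-1,1)
    c=np.hstack([xy[:,:1]*D,-xy[:,1:]*D,-D]); R=T[:3,:3]; return (c-T[:3,3])@R
def plane(n,uv,z):
    xy,T=und(n,uv); R=T[:3,:3]; o=-R.T@T[:3,3]; d=np.c_[xy[:,0],-xy[:,1],-np.ones(len(xy))]@R
    return o+d*((z-o[2])/d[:,2])[:,None]
def proj(n,P):
    K,d,T=cam(n); c=np.atleast_2d(P)@T[:3,:3].T+T[:3,3]
    q=c*[1,-1,-1]; return cv2.projectPoints(q,np.zeros(3),np.zeros(3),K,d)[0].reshape(-1,2)
def snap(n,tag):
    im,dp=bot.grab_frame(n); cv2.imwrite(f"pics/{tag}.png",im[...,::-1]); np.save(f"pics/{tag}.npy",dp); return im,dp
E
python3 - <<'E'
from h import *
for n in("top","side"):
    im,dp=snap(n,n+"0"); K,d,T=cam(n); print(n,K[0,0],d,-T[:3,:3].T@T[:3,3])
print(bot.pinch_z,bot.read_state())
E
```

```text
pics
top 492.1344038755594 [-0.16961924  0.          0.          0.          0.        ] [ 317.97403612   53.91315557 1180.54595518]
side 361.89920407202305 [0.01003251 0.         0.         0.         0.        ] [-110.58227673 -751.43694537  475.92421278]
163.5 {'t': 0.1, 'joints': array([-1.35760388,  0.33281426, -0.06472106,  1.46083679,  0.02161459,
        1.34987671, -0.08852975]), 'dq': array([ 0.00080924, -0.00073619, -0.0011308 , -0.00268317, -0.00210251,
       -0.00064836, -0.00041055]), 'joint_efforts': array([ 1.94689084e-03, -6.24538636e+01,  2.50347907e-02, -3.90723324e+01,
       -6.13676920e-02,  3.64152063e-02,  5.56157454e-05]), 'eef_pos': array([145.96790994, 607.60796865, 404.03972306]), 'ee_rot': array([-3.69495531e-01, -3.11970239e+00,  1.94160863e-03]), 'force': array([-0.10326946, -0.19054507, -0.2996766 ]), 'torque': array([0.03264523, 0.01477387, 0.01309205]), 'grip_force': 0.0, 'gripper_width': 1.0034010379983733}
```

View pics/top0.png

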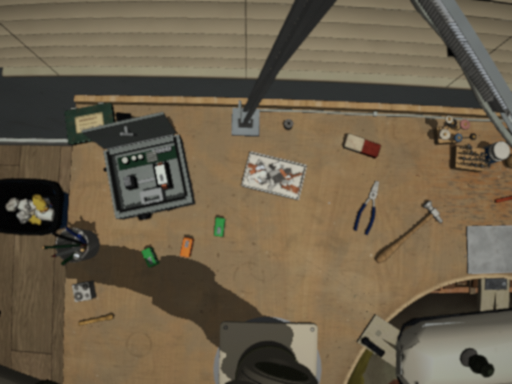

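View pics/side0.png

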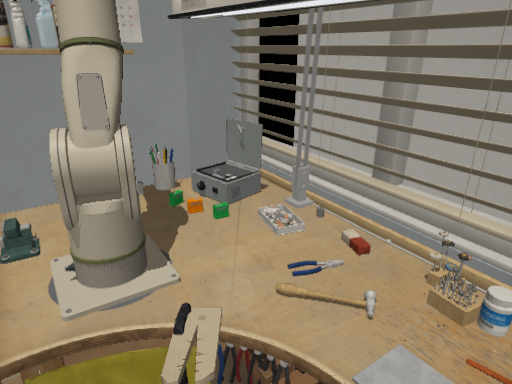

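The top view shows the open box at (150,175) with its cover leaning up to the window, the white tray of offcuts at (273,176), and the pliers (366,207), polish bar (361,145) and drum (287,124). The relay-shaped items are a white one in the box (163,173), a dark one in the box (131,182), green ones at (219,226) and (150,255), and an orange one at (187,246). The white one sitting in the socket fits the description. I'll confirm it in a crop.

Run:
```python
from h import *
a=cv2.imread("pics/top0.png")[95:230,90:210]; b=cv2.imread("pics/side0.png")[110:210,180:280]
a=cv2.resize(a,None,fx=4.4,fy=4.4,interpolation=cv2.INTER_CUBIC)[:,:]; b=cv2.resize(b,(270,270),interpolation=cv2.INTER_CUBIC)
c=np.zeros((594,800,3),np.uint8); c[:a.shape[0],:528]=a[:594]; c[:270,529:799]=b; cv2.imwrite("pics/c0.png",c)
dp=np.load("pics/top0.npy")
for uv in [(163,173),(131,182),(150,212),(112,160),(180,160),(140,128),(125,130),(100,135),(170,117),(273,165),(246,152),(305,165),(296,199),(242,183)]:
    print(uv,pts("top",[uv],[dp[uv[1],uv[0]]]).round(0))
```

```text
(163, 173) [[459. 256.  57.]]
(131, 182) [[435. 329.  62.]]
(150, 212) [[368. 286.  40.]]
(112, 160) [[492. 390.  17.]]
(180, 160) [[487. 215.  80.]]
(140, 128) [[538. 288. 176.]]
(125, 130) [[524. 310. 215.]]
(100, 135) [[518. 369. 190.]]
(170, 117) [[605. 256.  -1.]]
(273, 165) [[490.   1.  19.]]
(246, 152) [[523.  66.  -0.]]
(305, 165) [[491. -75.  26.]]
(296, 199) [[410. -56.  20.]]
(242, 183) [[447.  74.   1.]]
```

View pics/c0.png

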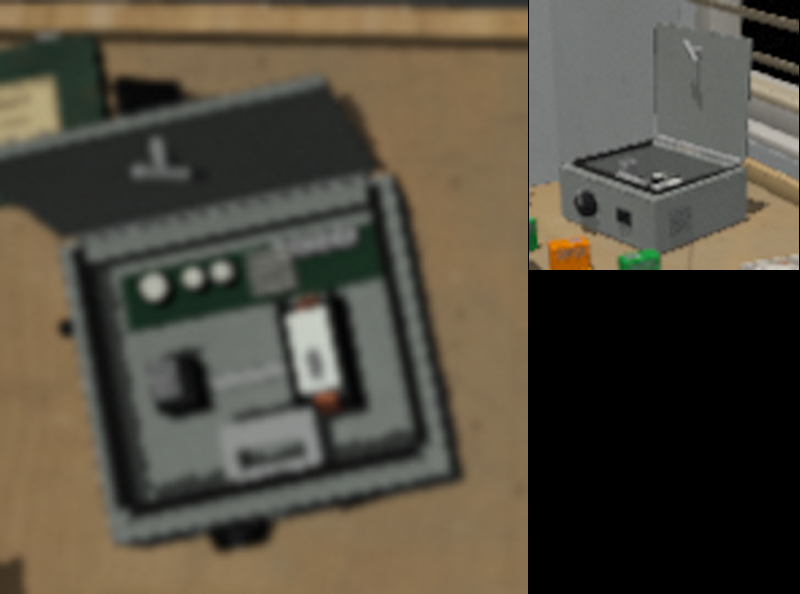

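The crop confirms it: the white relay with clips sits in the box socket, around crop (315,345), which is top px (161.6,173.4). The ribbed grey ejector tab is at crop (172,372), top px (129,179.5), and the slot bracket is at crop (270,440). Next I fit the box frame to these points.

```bash
cat >> h.py <<'E'
def fit(A,B): # 2D rigid A->B
    a,b=A.mean(0),B.mean(0); H=(A-a).T@(B-b); th=np.arctan2(H[0,1]-H[1,0],H[0,0]+H[1,1])
    R=np.array([[np.cos(th),-np.sin(th)],[np.sin(th),np.cos(th)]]); return R,b-R@a,th
E
python3 - <<'E'
from h import *
im=cv2.imread("pics/top0.png"); dp=np.load("pics/top0.npy")
C=lambda x,y:(90+x/4.4-.4,95+y/4.4-.4)
box=[((90,80),C(118,543),74),((-90,80),C(460,475),74),((-90,-80),C(395,175),74),((90,-80),C(65,245),74)]
W=np.vstack([plane("top",[uv],z)[:,:2] for _,uv,z in box]); A=np.array([b[0] for b in box],float)
R,t,th=fit(A,W); print(W.round(1),t.round(1),np.degrees(th)); print((A@R.T+t-W).round(1))
# relay white mask
hsv=cv2.cvtColor(im,cv2.COLOR_BGR2HSV); m=((hsv[...,1]<50)&(hsv[...,2]>160)).astype(np.uint8)
r=np.zeros_like(m); r[160:190,150:175]=1; m1=m*r; v,u=np.nonzero(m1); 
print(len(u)); P=plane("top",[(u.mean(),v.mean())],58)[0]; print("relay",P, (P[:2]-t)@R)
print("minrect",cv2.minAreaRect(np.c_[u,v].astype(np.float32)))
for nm,uv,z in [("ej",C(172,370),70),("slot",C(268,425),67.5)]:
    P=plane("top",[uv],z)[0]; print(nm,P.round(1),((P[:2]-t)@R).round(1))
# height map on box area: depth points
vv,uu=np.mgrid[110:215,85:200]; Q=pts("top",np.c_[uu.ravel(),vv.ravel()],dp[110:215,85:200].ravel())
rim=Q[(Q[:,2]>68)&(Q[:,2]<80)]; b=(rim[:,:2]-t)@R; rr=np.abs(b).max(1)<110
print("rim extents",np.percentile(b[rr],[1,50,99],axis=0).round(1))
L=np.c_[(Q[:,:2]-t)@R,Q[:,2]]
for x0 in(35,40,45,50,55,60):
    print(x0,[int(np.median(L[(abs(L[:,0]-x0)<3)&(abs(L[:,1]-y)<3),2])) if ((abs(L[:,0]-x0)<3)&(abs(L[:,1]-y)<3)).any() else -1 for y in range(-20,25,5)])
c=L[(L[:,2]>90)&(abs(L[:,0])<80)]; s=c[abs(c[:,0]-40)<20]; k=np.polyfit(s[:,2],s[:,1],1); print("cover slope dy/dz",k,s[:,2].max(),len(s))
# tray
tm=np.zeros_like(m); tm[148:203,238:310]=1
vv,uu=np.mgrid[145:205,235:312]; Q=pts("top",np.c_[uu.ravel(),vv.ravel()],dp[145:205,235:312].ravel()); q=Q[Q[:,2]>14]
v,u=np.nonzero(m*tm); rc=cv2.minAreaRect(q[:,:2].astype(np.float32)); print("tray",rc)
E
```

```text
[[350.6 355.7]
 [391.3 179.1]
 [546.9 219.7]
 [505.7 393.1]] [448.6 286.9] 103.5817162038104
[[-0.9 -0.1]
 [ 0.7  1.5]
 [ 0.6 -1.5]
 [-0.5  0.1]]
128
relay [456.49288146 261.53347707  58.        ] [-26.53632138  -1.66910939]
minrect ((160.63462829589844, 174.173095703125), (17.454336166381836, 8.236878395080566), 78.69007110595703)
ej [441.7 332.8  70. ] [46.2 -4. ]
slot [414.7 281.2  67.5] [ 2.4 34.4]
rim extents [[-86.4 -81.9]
 [ -0.6   3.4]
 [ 92.5  78.5]]
35 [4, 6, 7, 10, 13, 8, 7, 5, 7]
40 [7, 12, 28, 34, 38, 30, 27, 16, 5]
45 [8, 45, 50, 68, 61, 63, 54, 13, 7]
50 [7, -1, 66, 69, 69, 69, 50, 23, 7]
55 [8, -1, 69, 69, 69, 70, 60, 18, 7]
60 [-1, -1, 64, 70, 70, 66, 45, 19, 7]
cover slope dy/dz [-4.52457671e-02 -7.82862994e+01] 239.22417491793314 417
tray ((410.2327575683594, 9.740669250488281), (138.2574462890625, 199.05203247070312), 77.76078033447266)
```

```bash
python3 -m pendant '[[0.0146,-0.01355,0,0,0,1.355,0],[0.0146,-0.01355,0,0,0,1.355,0],[0.0146,-0.01355,0,0,0,1.355,0],[0.0146,-0.01355,0,0,0,1.355,0],[0.0146,-0.01355,0,0,0,1.355,0],[0.0146,-0.01355,0,0,0,1.355,0],[0.0146,-0.01355,0,0,0,1.355,0],[0.0146,-0.01355,0,0,0,1.355,0],[0.0146,-0.01355,0,0,0,1.355,0],[0.0146,-0.01355,0,0,0,1.355,0],[0.0146,-0.01355,0,0,0,1.355,0],[0.0146,-0.01355,0,0,0,1.355,0],[0.0146,-0.01355,0,0,0,1.355,0],[0.0146,-0.01355,0,0,0,1.355,0],[0.0146,-0.01355,0,0,0,1.355,0],[0.0146,-0.01355,0,0,0,1.355,0],[0.0146,-0.01355,0,0,0,1.355,0],[0.0146,-0.01355,0,0,0,1.355,0],[0.0146,-0.01355,0,0,0,1.355,0],[0.0146,-0.01355,0,0,0,1.355,0]]' 30
python3 - <<'E'
from h import *
im=cv2.imread("pics/top0.png"); dp=np.load("pics/top0.npy")
# tray: white-ish wall corner pixels
g=im[140:212,230:318]; cv2.imwrite("pics/t0.png",cv2.resize(g,None,fx=6,fy=6,interpolation=cv2.INTER_CUBIC))
s=bot.read_state(); from scipy.spatial.transform import Rotation as Ro
M=Ro.from_rotvec(s["ee_rot"]).as_matrix(); print(s["t"],s["eef_pos"],np.degrees(np.arctan2(M[1,1],M[0,1])),M[:,2],s["joints"].round(2),s["force"])
E
```

```text
t: 1.77
eef_pos: [438.6, 335.9, 404.5]
ee_rot: [0.373, -3.119, 0.0]
force: [-0.2, 0.6, 1.2]
gripper_width: 0.004
grip_force: 0.0
1.7667 [438.58130815 335.90539161 404.4606382 ] 103.65647511176438 [-4.75227797e-04 -3.43622992e-04 -9.99999828e-01] [-0.86  0.17  0.14  1.66 -0.02  1.31  1.09] [-0.20976456  0.5582559   1.18030101]
```

View pics/t0.png

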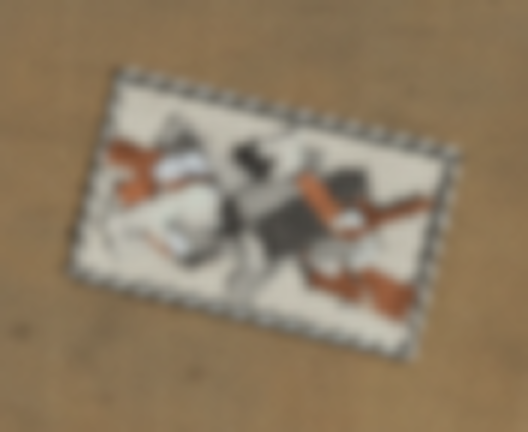

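The tray's rim corners in the crop are (118,70), (462,148), (410,357) and (70,275), so its centre is at top px (274,175). Its long side runs at about 77° in the world. The fingers are now over the ejector.

```bash
python3 -m pendant '[[0,0,-0.018,0,0,0,0],[0,0,-0.018,0,0,0,0],[0,0,-0.018,0,0,0,0],[0,0,-0.018,0,0,0,0],[0,0,-0.018,0,0,0,0],[0,0,-0.018,0,0,0,0],[0,0,-0.018,0,0,0,0],[0,0,-0.016,0,0,0,0],[0,0,0,0,0,0,0]]'
python3 - <<'E'
from h import *
im,dp=snap("top","top1"); im2,_=snap("side","side1")
cv2.imwrite("pics/c1.png",np.hstack([cv2.resize(im[95:230,80:220,::-1],(560,540),interpolation=2),cv2.resize(im2[110:210,180:240,::-1],(240,540),interpolation=2)]))
for z in(20,23): print(plane("top",[(118/6+229.6,70/6+139.6),(462/6+229.6,148/6+139.6),(410/6+229.6,357/6+139.6),(70/6+229.6,275/6+139.6)],z).round(0))
E
```

```text
t: 2.52
eef_pos: [437.0, 335.9, 259.4]
ee_rot: [0.371, -3.115, 0.005]
force: [-1.1, -1.9, 0.3]
gripper_width: 0.005
grip_force: 0.0
[[522.  58.  20.]
 [494. -79.  20.]
 [410. -60.  20.]
 [439.  75.  20.]]
[[521.  58.  23.]
 [494. -79.  23.]
 [410. -60.  23.]
 [439.  75.  23.]]
```

View pics/c1.png

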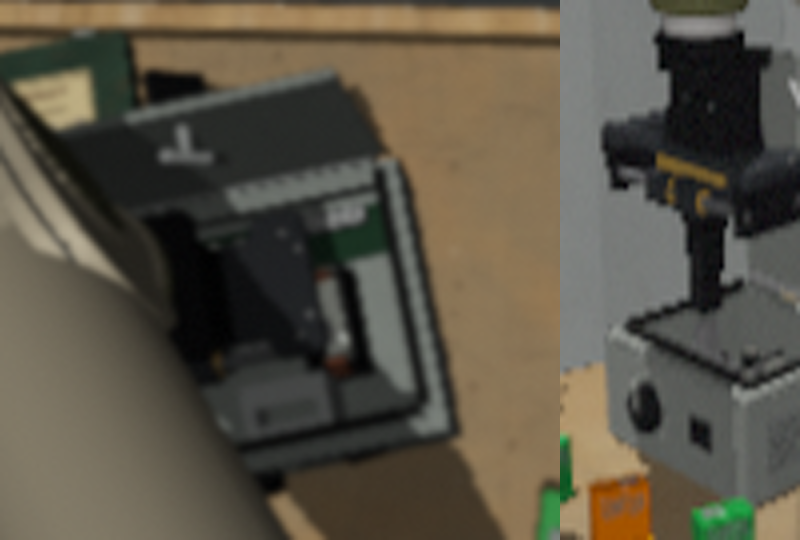

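The gripper is above the tab with its body clear of the cover. Next I press down.

```bash
python3 -m pendant '[[0.001,0,-0.003,0,0,0,0],[0,0,-0.003,0,0,0,0],[0,0,-0.003,0,0,0,0],[0,0,-0.002,0,0,0,0],[0,0,-0.002,0,0,0,0]]'; python3 -m pendant '[[0,0,-0.0015,0,0,0,0],[0,0,-0.0015,0,0,0,0],[0,0,-0.0015,0,0,0,0],[0,0,-0.0015,0,0,0,0],[0,0,-0.0015,0,0,0,0],[0,0,0,0,0,0,0],[0,0,0,0,0,0,0]]'
```

```text
t: 3.03
eef_pos: [439.1, 336.8, 250.4]
ee_rot: [-0.372, 3.119, 0.001]
force: [-2.7, -1.4, 9.2]
gripper_width: 0.007
grip_force: 4.2
t: 3.62
eef_pos: [439.2, 336.8, 243.1]
ee_rot: [-0.372, 3.119, 0.001]
force: [-2.5, -1.0, 7.1]
gripper_width: 0.006
grip_force: 3.7
```

```bash
python3 -m pendant '[[0,0,-0.0015,0,0,0,0],[0,0,-0.0015,0,0,0,0],[0,0,-0.0015,0,0,0,0],[0,0,-0.0015,0,0,0,0],[0,0,0,0,0,0,0],[0,0,0,0,0,0,0]]';python3 -m pendant '[[0,0,-0.0015,0,0,0,0],[0,0,-0.0015,0,0,0,0],[0,0,0,0,0,0,0],[0,0,0,0,0,0,0]]'
```

```text
t: 4.12
eef_pos: [439.2, 336.8, 238.9]
ee_rot: [-0.371, 3.119, 0.002]
force: [-7.8, -6.4, 26.5]
gripper_width: 0.004
grip_force: 13.4
t: 4.45
eef_pos: [439.4, 336.8, 238.4]
ee_rot: [-0.371, 3.119, 0.003]
force: [-18.6, -14.6, 54.9]
gripper_width: 0.005
grip_force: 27.5
```

The slide has bottomed out. I retract, open the fingers and move over the relay.

```bash
python3 -m pendant '[[0,0,0.005,0,0,0,0],[0,0,0.015,0,0,0,0],[0,0,0.02,0,0,0,0],[0,0,0.02,0,0,0,0],[0,0,0.02,0,0,0,0],[0.003,-0.014,0,0,0,0,0.05],[0.003,-0.014,0,0,0,0,0.05],[0.003,-0.014,0,0,0,0,0.05],[0.003,-0.014,0,0,0,0,0.05],[0.003,-0.014,0,0,0,0,0.05],[0.0024,-0.0063,0,0,0,0,0.05],[0,0,0,0,0,0,0.05],[0,0,0,0,0,0,0.05]]'
python3 - <<'E'
from h import *
im,dp=snap("top","top2"); im2,_=snap("side","side2")
cv2.imwrite("pics/c2.png",np.hstack([cv2.resize(im[110:220,100:200,::-1],(500,550),interpolation=2),cv2.resize(im2[130:205,190:255,::-1],(300,346),interpolation=2).repeat(1,0)[:346] if 0 else cv2.resize(im2[110:210,190:245,::-1],(300,550),interpolation=2)]))
Q=pts("side",[(u,v) for v in range(160,185) for u in range(205,245)],_[160:185,205:245].ravel()) 
b=(Q[:,:2]-[449.5,289.7])@np.array([[-.235,-.972],[.972,-.235]])
k=(abs(b[:,0]+30)<16)&(abs(b[:,1])<25); print(np.c_[b,Q[:,2]][k].round(0)[:40])
E
```

```text
t: 5.53
eef_pos: [456.5, 260.1, 313.0]
ee_rot: [0.37, -3.119, -0.0]
force: [0.4, 0.2, 0.5]
gripper_width: 0.514
grip_force: 0.0
[[-21.  -5.  75.]
 [-19. -12.  73.]
 [-27.  -9.  76.]
 [-26. -15.  74.]
 [-30. -15.  75.]
 [-33. -17.  75.]
 [-20.   8.  75.]
 [-19.   2.  73.]
 [-25.   3.  75.]
 [-29.   3.  76.]
 [-30.  -1.  75.]
 [-32.  -5.  74.]
 [-34.  -7.  75.]
 [-33. -12.  73.]
 [-39. -11.  74.]
 [-41. -14.  74.]
 [-20.  21.  74.]
 [-23.  20.  75.]
 [-24.  16.  74.]
 [-29.  16.  75.]
 [-30.  12.  75.]
 [-31.   9.  74.]
 [-33.   6.  74.]
 [-37.   5.  74.]
 [-35.  -1.  73.]
 [-39.  -2.  73.]
 [-40.  -6.  72.]
 [-37. -14.  70.]
 [-38. -17.  69.]
 [-21.  23.  71.]
 [-27.  23.  73.]
 [-30.  22.  74.]
 [-34.  20.  74.]
 [-36.  18.  74.]
 [-39.  16.  74.]
 [-37.  10.  72.]
 [-39.   7.  72.]
 [-36.   0.  70.]
 [-40.  -1.  70.]
 [-41.  -5.  69.]]
```

View pics/c2.png

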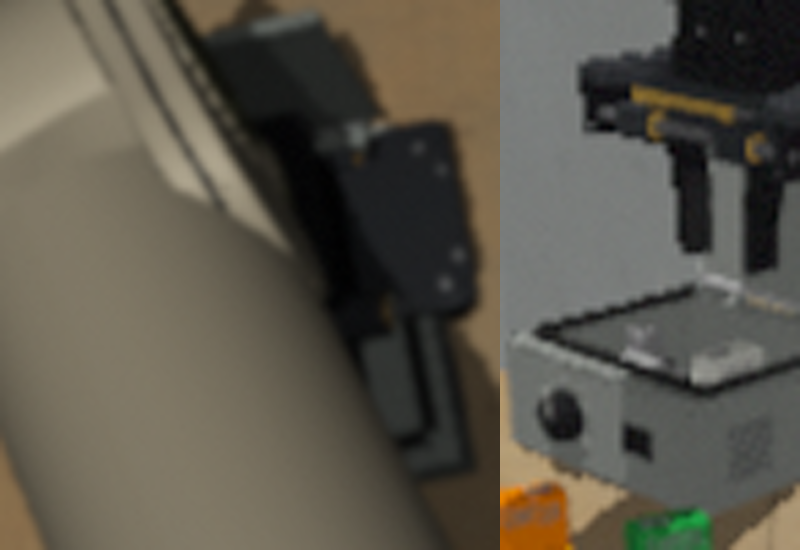

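The relay stands up, its top at about 74 mm and centred at box (-30,0). I descend and grip it.

```bash
python3 -m pendant '[[0,0,-0.015,0,0,0,0.05],[0,0,-0.015,0,0,0,0.05],[0,0,-0.015,0,0,0,0.05],[0,0,-0.012,0,0,0,0.05],[0,0,-0.008,0,0,0,0.05],[0,0,-0.005,0,0,0,0.05],[0,0,0,0,0,0,0.01],[0,0,0,0,0,0,0.01],[0,0,0,0,0,0,0.01],[0,0,0,0,0,0,0.01],[0,0,0,0,0,0,0.01]]' 25; python3 -m pendant '[[0,0,0,0,0,0,0.01],[0,0,0.002,0,0,0,0.01],[0,0,0.003,0,0,0,0.01],[0,0,0.005,0,0,0,0.01],[0,0,0.008,0,0,0,0.01],[0,0,0.012,0,0,0,0.01],[0,0,0.015,0,0,0,0.01],[0,0,0.02,0,0,0,0.01],[0,0,0.02,0,0,0,0.01],[0,0,0.02,0,0,0,0.01],[0,0,0.02,0,0,0,0.01]]'
```

```text
t: 6.55
eef_pos: [456.6, 260.5, 243.9]
ee_rot: [-0.372, 3.119, 0.001]
force: [-0.8, -0.2, -0.3]
gripper_width: 0.279
grip_force: 0.0
t: 7.47
eef_pos: [456.4, 260.2, 370.4]
ee_rot: [-0.371, 3.119, 0.001]
force: [0.0, 0.2, -0.6]
gripper_width: 0.253
grip_force: 24.9
```

```bash
python3 -m pendant '[[0.0005,-0.0131,0,0,0,-1.26,0.01],[0.0005,-0.0131,0,0,0,-1.26,0.01],[0.0005,-0.0131,0,0,0,-1.26,0.01],[0.0005,-0.0131,0,0,0,-1.26,0.01],[0.0005,-0.0131,0,0,0,-1.26,0.01],[0.0005,-0.0131,0,0,0,-1.26,0.01],[0.0005,-0.0131,0,0,0,-1.26,0.01],[0.0005,-0.0131,0,0,0,-1.26,0.01],[0.0005,-0.0131,0,0,0,-1.26,0.01],[0.0005,-0.0131,0,0,0,-1.26,0.01],[0.0005,-0.0131,0,0,0,-1.26,0.01],[0.0005,-0.0131,0,0,0,-1.26,0.01],[0.0005,-0.0131,0,0,0,-1.26,0.01],[0.0005,-0.0131,0,0,0,-1.26,0.01],[0.0005,-0.0131,0,0,0,-1.26,0.01],[0.0005,-0.0131,0,0,0,-1.26,0.01],[0.0005,-0.0131,0,0,0,-1.26,0.01],[0.0005,-0.0131,0,0,0,-1.26,0.01],[0.0005,-0.0131,0,0,0,-1.26,0.01],[0.0005,-0.0131,0,0,0,-1.26,0.01]]'; python3 -m pendant '[[0,0,-0.02,0,0,0,0.01],[0,0,-0.02,0,0,0,0.01],[0,0,-0.02,0,0,0,0.01],[0,0,-0.02,0,0,0,0.01],[0,0,-0.02,0,0,0,0.01],[0,0,-0.015,0,0,0,0.01],[0,0,-0.01,0,0,0,0.01],[0,0,-0.005,0,0,0,0.01],[0,0,-0.003,0,0,0,0.01],[0,0,0,0,0,0,0.01]]'
python3 - <<'E'
from h import *
im,dp=snap("top","top3"); im2,_=snap("side","side3")
cv2.imwrite("pics/c3.png",np.hstack([cv2.resize(im[100:220,90:310,::-1],(500,273)),cv2.resize(im2[130:240,220:340,::-1],(298,273),interpolation=2)]))
E
```

```text
t: 9.13
eef_pos: [466.4, -2.9, 368.3]
ee_rot: [0.321, 3.125, 0.0]
force: [-0.5, -0.3, 0.0]
gripper_width: 0.25
grip_force: 24.9
t: 9.97
eef_pos: [466.6, -1.7, 235.3]
ee_rot: [0.318, 3.125, 0.0]
force: [0.0, 0.5, -0.5]
gripper_width: 0.251
grip_force: 24.9
```

View pics/c3.png

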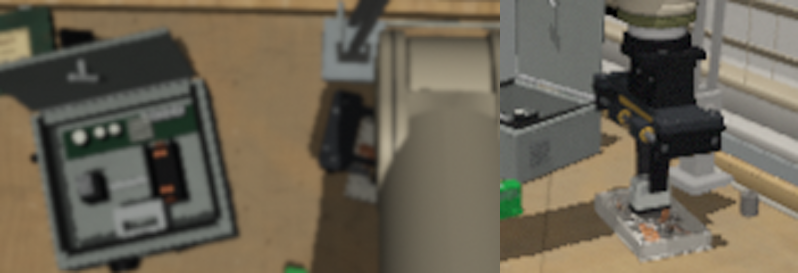

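The socket is empty and the relay hangs over the tray. I lower it to contact.

```bash
python3 -m pendant '[[0,0,-0.003,0,0,0,0.01],[0,0,-0.003,0,0,0,0.01],[0,0,-0.003,0,0,0,0.01],[0,0,0,0,0,0,0.01]]';python3 -m pendant '[[0,0,-0.003,0,0,0,0.01],[0,0,-0.003,0,0,0,0.01],[0,0,0,0,0,0,0.01]]'
```

```text
t: 10.4
eef_pos: [466.2, -1.6, 225.8]
ee_rot: [-0.318, -3.125, 0.0]
force: [-0.5, 0.3, -0.8]
gripper_width: 0.25
grip_force: 24.9
t: 10.65
eef_pos: [466.2, -1.6, 219.7]
ee_rot: [-0.318, -3.125, 0.0]
force: [0.4, -1.2, -0.0]
gripper_width: 0.245
grip_force: 24.9
```

```bash
python3 -m pendant '[[0,0,-0.002,0,0,0,0.01],[0,0,-0.002,0,0,0,0.01],[0,0,0,0,0,0,0.01]]';python3 -m pendant '[[0,0,-0.001,0,0,0,0.01],[0,0,-0.001,0,0,0,0.01],[0,0,0,0,0,0,0.01]]'
```

```text
t: 10.9
eef_pos: [466.3, -1.6, 215.9]
ee_rot: [-0.318, -3.125, 0.0]
force: [0.2, 0.9, -0.8]
gripper_width: 0.246
grip_force: 24.9
t: 11.15
eef_pos: [466.4, -1.6, 214.1]
ee_rot: [-0.318, -3.125, -0.0]
force: [-0.1, 0.3, -1.3]
gripper_width: 0.252
grip_force: 24.9
```

```bash
python3 -m pendant '[[0,0,0,0,0,0,0.045],[0,0,0,0,0,0,0.045],[0,0,0,0,0,0,0.045],[0,0,0.015,0,0,0,0.045],[0,0,0.025,0,0,0,0.045],[0,0,0.03,0,0,0,0.045],[-0.01,0,0.03,0,0,0,0],[-0.02,0,0.03,0,0,0,0],[-0.02,0,0.03,0,0,0,0],[-0.02,0,0.03,0,0,0,0],[-0.02,0,0.02,0,0,0,0],[-0.02,0,0,0,0,0,0],[-0.02,0,0,0,0,0,0]]'
python3 - <<'E'
from h import *
im,dp=snap("top","top4"); im2,d2=snap("side","side4")
cv2.imwrite("pics/c4.png",np.hstack([cv2.resize(im[100:220,90:330,::-1],(500,250)),cv2.resize(im2[130:240,220:340,::-1],(273,250),interpolation=2)]))
t=np.array([449.5,289.7]);th=np.radians(103.6);R=np.array([[np.cos(th),-np.sin(th)],[np.sin(th),np.cos(th)]])
vv,uu=np.mgrid[0:384,0:512]
for n,D in(("top",dp),("side",d2)):
    Q=pts(n,np.c_[uu.ravel(),vv.ravel()],D.ravel())[D.ravel()>0]; L=np.c_[(Q[:,:2]-t)@R,Q[:,2]]
    k=(Q[:,0]>550)&(Q[:,1]>120)&(Q[:,1]<480)&(Q[:,2]>100)&(Q[:,2]<700); q=Q[k&(L[:,1]<-115)]
    for z in range(100,700,100):
        s=q[(q[:,2]>=z)&(q[:,2]<z+100)]; print(n,z,len(s),s[:,0].min().round() if len(s) else "")
    c=L[(L[:,2]>100)&(L[:,2]<250)&(abs(L[:,0])<85)&(L[:,1]<-70)&(L[:,1]>-110)]
    if len(c): print("cover",np.polyfit(c[:,2],c[:,1],1),np.percentile(c,[1,99],axis=0).round())
E
```

```text
t: 12.23
eef_pos: [335.6, -1.7, 425.6]
ee_rot: [0.318, 3.123, 0.002]
force: [0.1, -0.4, 0.0]
gripper_width: 0.074
grip_force: 0.0
top 100 3212 668.0
top 200 4209 560.0
top 300 3598 672.0
top 400 3060 672.0
top 500 0 
top 600 0 
cover [-6.14948829e-02 -7.47511493e+01] [[ -83. -107.  102.]
 [  84.  -74.  237.]]
side 100 598 664.0
side 200 379 668.0
side 300 365 668.0
side 400 766 669.0
side 500 793 668.0
side 600 0 
cover [-4.92558569e-02 -7.52469296e+01] [[-82. -89. 101.]
 [ 84. -77. 229.]]
```

View pics/c4.png

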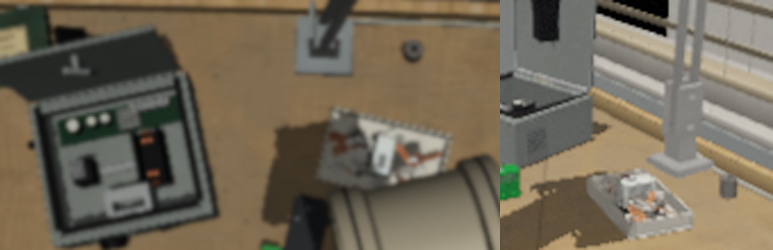

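The relay lies inside the tray. The wall behind the box is at x≈665 and the cover is near 1.62 rad. I move the closed fingers over and behind the cover, beside the wing at box x≈+45.

```bash
python3 -m pendant '[[0.0109,0.01815,0.0075,0,0,1.26,0],[0.0109,0.01815,0.0075,0,0,1.26,0],[0.0109,0.01815,0.0075,0,0,1.26,0],[0.0109,0.01815,0.0075,0,0,1.26,0],[0.0109,0.01815,0.0075,0,0,1.26,0],[0.0109,0.01815,0.0075,0,0,1.26,0],[0.0109,0.01815,0.0075,0,0,1.26,0],[0.0109,0.01815,0.0075,0,0,1.26,0],[0.0109,0.01815,0,0,0,1.26,0],[0.0109,0.01815,0,0,0,1.26,0],[0.0109,0.01815,0,0,0,1.26,0],[0.0109,0.01815,0,0,0,1.26,0],[0.0109,0.01815,0,0,0,1.26,0],[0.0109,0.01815,0,0,0,1.26,0],[0.0109,0.01815,0,0,0,1.26,0],[0.0109,0.01815,0,0,0,1.26,0],[0.0109,0.01815,0,0,0,1.26,0],[0.0109,0.01815,0,0,0,1.26,0],[0.0109,0.01815,0,0,0,1.26,0],[0.0109,0.01815,0,0,0,1.26,0]]'
python3 - <<'E'
from h import *
im,dp=snap("top","top5"); im2,d2=snap("side","side5")
cv2.imwrite("pics/c5.png",np.hstack([cv2.resize(im[60:220,60:240,::-1],(450,400)),cv2.resize(im2[60:220,200:320,::-1],(300,400),interpolation=2)]))
E
```

```text
t: 14.0
eef_pos: [555.3, 362.6, 483.5]
ee_rot: [0.374, -3.119, 0.0]
force: [0.1, 0.1, 0.8]
gripper_width: 0.005
grip_force: 0.0
```

View pics/c5.png

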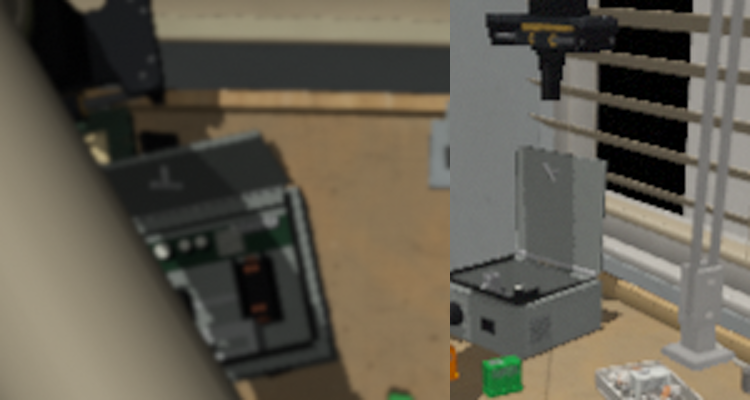

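The fingers are above and behind the cover, clear of it. I descend and start the swing.

```bash
python3 -m pendant '[[0,0,-0.016,0,0,0,0],[0,0,-0.018,0,0,0,0],[0,0,-0.018,0,0,0,0],[0,0,-0.018,0,0,0,0],[0,0,-0.015,0,0,0,0],[0,0,-0.0045,0,0,0,0],[0,0,0,0,0,0,0]]' && python3 -m pendant '[[-0.0079,-0.0019,0,0,0,0,0],[-0.0079,-0.0019,0,0,0,0,0],[-0.0079,-0.0019,0,0,0,0,0],[-0.0057,-0.0014,-0.0007,0,0,0,0],[-0.0057,-0.0014,-0.0007,0,0,0,0],[0,0,0,0,0,0,0]]'
```

```text
t: 14.68
eef_pos: [554.4, 361.0, 393.3]
ee_rot: [0.371, -3.118, 0.002]
force: [0.9, 0.0, -0.3]
gripper_width: 0.002
grip_force: 0.0
t: 15.18
eef_pos: [518.1, 352.9, 394.0]
ee_rot: [-0.373, 3.119, 0.001]
force: [-0.6, -0.3, 0.5]
gripper_width: 0.0
grip_force: 0.0
```

```bash
cat > cov.py <<'E'
from h import *
t=np.array([449.5,289.7]);th=np.radians(103.6);R=np.array([[np.cos(th),-np.sin(th)],[np.sin(th),np.cos(th)]])
def loc(n,D):
    vv,uu=np.mgrid[0:384,0:512]; Q=pts(n,np.c_[uu.ravel(),vv.ravel()],D.ravel())[D.ravel()>0]; return np.c_[(Q[:,:2]-t)@R,Q[:,2]]
E
python3 - <<'E'
from cov import *
im2,d2=snap("side","side6"); L=loc("side",d2)
c=L[(L[:,0]<-35)&(L[:,0]>-84)&(L[:,2]>95)&(L[:,2]<245)&(abs(L[:,1]+80)<60)]
for z in range(95,245,10):
    s=c[abs(c[:,2]-z)<5]; print(z,len(s),np.median(s[:,1]).round(1) if len(s) else "")
E
```

```text
95 15 -78.1
105 30 -77.3
115 30 -75.7
125 31 -75.0
135 29 -73.4
145 27 -72.9
155 30 -71.7
165 34 -70.3
175 33 -69.5
185 32 -68.4
195 35 -67.1
205 31 -66.7
215 30 -65.1
225 33 -64.0
235 26 -63.4
```

The cover follows (now about 1.46 rad, low force). I continue along the arc.

```bash
python3 -m pendant '[[-0.0101,-0.0024,-0.0015,0,0,0,0],[-0.0101,-0.0024,-0.0025,0,0,0,0],[-0.0106,-0.0026,-0.0042,0,0,0,0],[-0.0106,-0.0026,-0.0042,0,0,0,0],[-0.0106,-0.0026,-0.0042,0,0,0,0],[-0.0094,-0.0023,-0.0065,0,0,0,0],[-0.0094,-0.0023,-0.0065,0,0,0,0],[-0.0082,-0.002,-0.008,0,0,0,0],[-0.0082,-0.002,-0.008,0,0,0,0]]' && python3 -m pendant '[[-0.0067,-0.0016,-0.0094,0,0,0,0],[-0.0067,-0.0016,-0.0094,0,0,0,0],[-0.0051,-0.0012,-0.0105,0,0,0,0],[-0.0051,-0.0012,-0.0105,0,0,0,0],[-0.0032,-0.0008,-0.0111,0,0,0,0],[-0.0032,-0.0008,-0.0105,0,0,0,0],[0,0,0,0,0,0,0]]'
```

```text
t: 15.98
eef_pos: [431.7, 331.7, 347.5]
ee_rot: [0.372, -3.119, -0.0]
force: [0.7, -1.0, -0.6]
gripper_width: 0.008
grip_force: 0.2
t: 16.57
eef_pos: [401.1, 324.0, 283.9]
ee_rot: [0.372, -3.117, 0.003]
force: [0.1, -0.4, 0.1]
gripper_width: 0.007
grip_force: 0.0
```

```bash
python3 -m pendant '[[0,0,0.02,0,0,0,0],[0,0,0.03,0,0,0,0],[0,0,0.03,0,0,0,0],[0,-0.025,0.01,0,0,0,0],[0,-0.03,0,0,0,0,0],[0,-0.03,0,0,0,0,0],[0,-0.03,0,0,0,0,0],[0,-0.03,0,0,0,0,0],[0,-0.03,0,0,0,0,0],[0,-0.03,0,0,0,0,0],[0,-0.03,0,0,0,0,0],[0,0,0,0,0,0,0]]'
python3 - <<'E'
from cov import *
im,dp=snap("top","top7"); im2,d2=snap("side","side7")
L=loc("top",dp)
for y in range(-70,80,10):
    s=L[(abs(L[:,0]-50)<25)&(abs(L[:,1]-y)<5)]; print(y,len(s),np.median(s[:,2]).round(1) if len(s) else "",end="; ")
w=L[(abs(L[:,0])<40)&(L[:,1]>10)&(L[:,1]<80)&(L[:,2]>112)]; print(len(w),cv2.minAreaRect(w[:,:2].astype(np.float32)),np.percentile(w[:,2],[5,50,95]))
cv2.imwrite("pics/c7.png",np.hstack([cv2.resize(im[150:225,100:200,::-1],(500,375),interpolation=2),cv2.resize(im2[150:210,185:265,::-1],(300,225),interpolation=2).repeat(1,0) if 0 else cv2.resize(im2[145:220,190:250,::-1],(300,375),interpolation=2)]))
E
```

```text
t: 17.57
eef_pos: [402.5, 84.3, 376.8]
ee_rot: [-0.361, 3.12, -0.0]
force: [0.4, -0.1, -0.4]
gripper_width: 0.005
grip_force: 0.0
-70 91 81.3; -60 88 82.2; -50 92 83.4; -40 91 84.6; -30 87 85.4; -20 94 85.8; -10 93 86.7; 0 91 87.1; 10 94 88.3; 20 94 89.4; 30 95 90.6; 40 95 91.7; 50 99 92.3; 60 95 93.1; 70 117 92.8; 61 ((1.9729032516479492, 48.67407989501953), (35.48503494262695, 8.751761436462402), 46.68330001831055) [112.44874624 115.54489342 118.20707619]
```

View pics/c7.png

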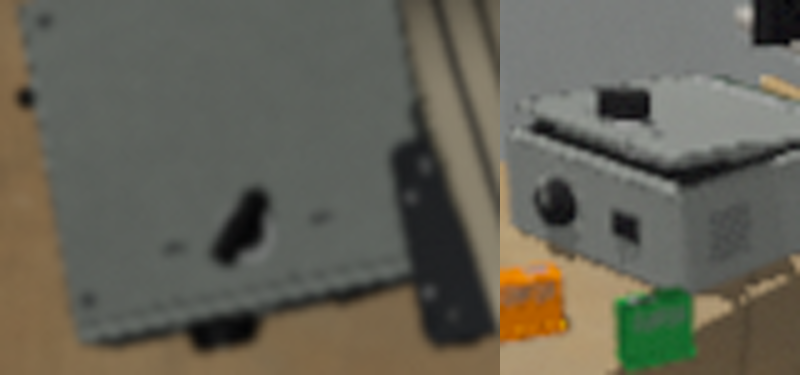

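The top view shows the cover closed onto the cross-bar. The slope is 0.09 rad, matching the bar lying across the slot. The black wing is at crop (242,225), top px (148,195), between the index ribs at (175,248) and (320,215), and is turned about +47° counter-clockwise from them. Depth gives the same, 46.7°, with a 35×9 mm footprint at z≈118. I grip it across its 9 mm and turn it -47°.

```bash
python3 -m pendant '[[0,0.0195,0,0,0,-4.3,0.04],[0,0.0195,0,0,0,-4.3,0.04],[0,0.0195,0,0,0,-4.3,0.04],[0,0.0195,0,0,0,-4.3,0.04],[0,0.0195,0,0,0,-4.3,0.04],[0,0.0195,0,0,0,-4.3,0.04],[0,0.0195,0,0,0,-4.3,0.04],[0,0.0195,0,0,0,-4.3,0.04],[0,0.0195,0,0,0,-4.3,0.04],[0,0.0195,0,0,0,-4.3,0.04],[0,0,0,0,0,0,0.04]]' 15 && python3 -m pendant '[[0,0,-0.02,0,0,0,0.04],[0,0,-0.02,0,0,0,0.04],[0,0,-0.02,0,0,0,0.04],[0,0,-0.015,0,0,0,0.04],[0,0,-0.01,0,0,0,0.04],[0,0,-0.006,0,0,0,0.04],[0,0,0,0,0,0,0.04]]'
python3 - <<'E'
from h import *
from scipy.spatial.transform import Rotation as Ro
s=bot.read_state(); M=Ro.from_rotvec(s["ee_rot"]).as_matrix(); print(np.degrees(np.arctan2(M[1,1],M[0,1])),s["joints"].round(2))
E
```

```text
t: 18.58
eef_pos: [400.7, 289.4, 376.1]
ee_rot: [-0.795, -3.038, -0.002]
force: [-0.6, 0.3, -0.3]
gripper_width: 0.456
grip_force: 0.0
t: 19.17
eef_pos: [401.8, 284.7, 284.5]
ee_rot: [-0.796, -3.038, 0.002]
force: [-0.0, 0.0, -0.6]
gripper_width: 0.461
grip_force: 0.0
60.6432373937391 [-0.79  0.15  0.09  1.95 -0.01  1.04  0.36]
```

```bash
python3 -m pendant '[[0.0005,-0.005,0,0,0,0,0.04],[0,0,-0.003,0,0,0,0.04],[0,0,0,0,0,0,0.04],[0,0,0,0,0,0,0],[0,0,0,0,0,0,0],[0,0,0,0,0,0,0],[0,0,0,0,0,0,0],[0,0,0,0,0,0,0]]' 15
```

```text
t: 19.83
eef_pos: [402.6, 279.6, 282.5]
ee_rot: [0.797, 3.039, 0.0]
force: [0.4, -0.3, -0.2]
gripper_width: 0.165
grip_force: 0.0
```

```bash
python3 -m pendant '[[0,0,0,0,0,0,0],[0,0,0,0,0,0,0],[0,0,0,0,0,0,0]]' 25
```

```text
t: 20.08
eef_pos: [402.3, 279.0, 282.2]
ee_rot: [-0.797, -3.038, 0.003]
force: [-4.7, -4.9, 4.1]
gripper_width: 0.105
grip_force: 25.0
```

The wing is gripped at 9.1 mm. I turn it in two stages.

```bash
python3 -m pendant '[[0,0,0,0,0,-3.5,0],[0,0,0,0,0,-3.5,0],[0,0,0,0,0,-3.5,0],[0,0,0,0,0,-3.5,0],[0,0,0,0,0,-3.5,0],[0,0,0,0,0,-3.5,0],[0,0,0,0,0,0,0]]' && python3 -m pendant '[[0,0,0,0,0,-3.5,0],[0,0,0,0,0,-3.5,0],[0,0,0,0,0,-3.5,0],[0,0,0,0,0,-3.5,0],[0,0,0,0,0,-3.5,0],[0,0,0,0,0,-3.5,0],[0,0,0,0,0,-3.5,0],[0,0,0,0,0,-1.5,0],[0,0,0,0,0,0,0],[0,0,0,0,0,0,0]]'
python3 - <<'E'
from cov import *
from scipy.spatial.transform import Rotation as Ro
s=bot.read_state(); M=Ro.from_rotvec(s["ee_rot"]).as_matrix(); print(np.degrees(np.arctan2(M[1,1],M[0,1])),M[:,2],s["torque"])
im,d=snap("side","side8"); L=loc("side",d); 
for y in range(-70,80,10):
    q=L[(abs(L[:,0]+60)<22)&(abs(L[:,1]-y)<5)&(L[:,2]<110)]; print(y,np.median(q[:,2]).round(1) if len(q) else "",end="; ")
E
```

```text
t: 20.67
eef_pos: [402.1, 278.8, 281.7]
ee_rot: [-1.342, -2.84, 0.005]
force: [-3.3, -4.7, 0.0]
gripper_width: 0.106
grip_force: 25.2
t: 21.5
eef_pos: [401.9, 278.8, 281.4]
ee_rot: [-1.941, -2.47, 0.006]
force: [-3.8, -3.6, -2.4]
gripper_width: 0.106
grip_force: 25.0
13.664057346818035 [-0.00272094 -0.00259103 -0.99999294] [-1.33550816  1.09434547  0.06277809]
-70 83.2; -60 84.1; -50 85.1; -40 85.8; -30 87.1; -20 87.2; -10 88.1; 0 89.2; 10 89.5; 20 90.2; 30 90.9; 40 91.9; 50 92.8; 60 93.2; 70 80.7;
```

The wing turned with the fingers; tool yaw is 13.66° and the jaw still reads 9.2 mm. I press the cover home.

```bash
python3 -m pendant '[[-0.0004,-0.0001,-0.002,0,0,0,0],[-0.0004,-0.0001,-0.002,0,0,0,0],[-0.0004,-0.0001,-0.002,0,0,0,0],[-0.0004,-0.0001,-0.002,0,0,0,0],[0,0,0,0,0,0,0],[0,0,0,0,0,0,0]]' 40 && python3 -m pendant '[[-0.0002,0,-0.0015,0,0,0,0],[-0.0002,0,-0.0015,0,0,0,0],[0,0,-0.001,0,0,0,0],[0,0,0,0,0,0,0],[0,0,0,0,0,0,0]]'
```

```text
t: 22.05
eef_pos: [400.5, 278.4, 273.8]
ee_rot: [-1.941, -2.47, 0.005]
force: [-5.0, -5.2, 2.0]
gripper_width: 0.094
grip_force: 39.9
t: 22.47
eef_pos: [400.1, 278.4, 270.4]
ee_rot: [-1.941, -2.47, 0.005]
force: [-7.4, -7.6, 10.0]
gripper_width: 0.098
grip_force: 40.0
```

```bash
python3 -m pendant '[[0,0,-0.001,0,0,0,0],[0,0,-0.001,0,0,0,0],[0,0,0,0,0,0,0],[0,0,0,0,0,0,0]]' && python3 -m pendant '[[0,0,-0.001,0,0,0,0],[0,0,0,0,0,0,0],[0,0,0,0,0,0,0]]'
python3 - <<'E'
from cov import *
for n in("side","top"):
    im,d=snap(n,n+"9"); L=loc(n,d)
    print(n,[(y,np.median(q[:,2]).round(1)) for y in range(-70,80,10) for q in [L[(abs(L[:,0]+60)<22)&(abs(L[:,1]-y)<5)&(L[:,2]<110)]] if len(q)>5])
print(bot.read_state()["torque"])
E
```

```text
t: 22.8
eef_pos: [400.2, 278.4, 270.1]
ee_rot: [-1.941, -2.469, 0.004]
force: [-14.0, -13.6, 30.5]
gripper_width: 0.101
grip_force: 40.0
t: 23.05
eef_pos: [400.2, 278.5, 269.8]
ee_rot: [-1.941, -2.469, 0.004]
force: [-17.6, -16.0, 39.3]
gripper_width: 0.103
grip_force: 40.0
side [(-70, np.float64(82.6)), (-60, np.float64(82.9)), (-50, np.float64(82.6)), (-40, np.float64(82.6)), (-30, np.float64(82.3)), (-20, np.float64(82.6)), (-10, np.float64(82.8)), (0, np.float64(82.6)), (10, np.float64(82.5)), (20, np.float64(82.1)), (30, np.float64(82.4)), (40, np.float64(81.7)), (50, np.float64(82.2)), (60, np.float64(82.2)), (70, np.float64(81.7))]
top [(-70, np.float64(80.0)), (-60, np.float64(80.3)), (-50, np.float64(80.2)), (-40, np.float64(80.2)), (-30, np.float64(80.3)), (-20, np.float64(80.4)), (-10, np.float64(80.0)), (0, np.float64(80.1)), (10, np.float64(80.1)), (20, np.float64(80.2)), (30, np.float64(80.1)), (40, np.float64(79.8)), (50, np.float64(80.1)), (60, np.float64(80.4)), (70, np.float64(80.3))]
[-3.7652093   4.04720959  0.06235126]
```

The cover is flat: its height is constant to within 0.5 mm from hinge to edge, and the push is 39 N. I ease off 1 mm to sit near 30 N, check that nothing else has moved, and hand in.

```bash
python3 -m pendant '[[0,0,0.001,0,0,0,0],[0,0,0,0,0,0,0],[0,0,0,0,0,0,0],[0,0,0,0,0,0,0]]'
python3 - <<'E'
from cov import *
im,d=snap("top","top10"); L=loc("top",d); a=cv2.imread("pics/top0.png")[...,::-1]
for n,(x0,y0,x1,y1) in dict(pliers=(350,178,384,238),bar=(338,130,386,162),drum=(280,117,295,132)).items(): print(n,np.abs(im[y0:y1,x0:x1].astype(int)-a[y0:y1,x0:x1]).max(2).__gt__(40).sum())
print([np.median(L[(abs(L[:,0]+60)<22)&(abs(L[:,1]-y)<5)&(L[:,2]<110)][:,2]).round(1) for y in(-60,-20,20,60)],bot.read_state()["force"])
E
```

```text
t: 23.48
eef_pos: [400.1, 278.5, 269.9]
ee_rot: [-1.941, -2.469, 0.004]
force: [-14.7, -12.9, 29.2]
gripper_width: 0.101
grip_force: 40.0
pliers 0
bar 0
drum 0
[np.float64(80.6), np.float64(80.3), np.float64(80.0), np.float64(79.9)] [-13.80862218 -12.83037903  29.51097934]
```

```bash
python3 -c "from station import bot; print(bot.finish_job())"
```

```text
the job is handed in; nothing more can be done
None
```

The job is handed in: the failed relay is in the scrap tray, and the arm is holding the cover fully home at about 29 N with the fastener in line with the slot and unlocked; the pliers, polish bar and drum are unmoved.

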